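# Undo the olive chopper's cap, whichever hand its thread is

### The arm

A 6-joint arm with a two-finger parallel gripper is mounted at the origin on the work surface. World frame = base frame: x ahead of the robot, y to its left, z up, the work surface at z = 0. Lengths are in mm, angles in rad, forces in N, time in s.
With the tool pointing down it reaches from about 350 to 775 mm from the base axis. Payload 7.3 kg.
Tool frame: the origin (TCP) lies on the centre line of the jaws, within the pads' length; the fingertips stand 17 mm ahead of it and the grasp point (between the pads) lies 2 mm behind it; z points along the fingers, y is the line along which they close (so a half turn about z gives the same grasp; the last joint's range is limited). The gripper opens to 92 mm and grips with 3 to 60 N. Pads are 19 mm wide; open, the fingers measure 130 mm over their backs; the gripper's body (75 mm by 190 mm) begins 47 mm behind the grasp point.
Start: joints at [1.075, 0.342, 1.524, -0, 1.275, -0.146], TCP at [179.909, 493.232, 219.741] pointing down, gripper open.
Joint ranges: [-2.53, 2.53], [-0.77, 2.02], [0.04, 2.7], [-1, 4.14], [0.28, 2.66], [-3.11, 3.11]. Speed limits (rad/s): [2.57, 2.57, 3.14, 3.14, 3.14, 3.14].

### API

Orientations are given as [roll, pitch, yaw] about the fixed x, y, z axes, in that order (R = Rz(yaw) Ry(pitch) Rx(roll)).
In Python, from plant import bot gives the robot as it stands. The module is installed in compiled form; this text tells all that it offers.
- The arm moves only by the shell command python3 -m pendant 'ROWS'. ROWS is JSON, a list of rows, each a list of 3 entries, a list of its own where there are three numbers: the shift along the world's x, y, z as a fraction of full scale, then the turn, a rotation vector about the world's x, y, z as a fraction of full scale, then the opening, from -1 (shut) to 1 (fully open), so that 0 is half open. In form: [[[tx, ty, tz], [rx, ry, rz], claw], ...]. A call has exactly 10 rows; each row shifts and turns the commanded pose from where the row before left it; what a row does not reach is not made up. Full scale, the value 1, is 30 mm for a shift and 0.12 rad for a turn. A row lasts 1/12 s, in which the tool goes at most 41.7 mm and 7.16 degrees, less where a joint would pass 70% of its speed; a pose out of reach is approached as far as the arm can. A call with a number of a shift or a turn outside -1 to 1 is refused whole. A call with a gripper value outside its range is refused whole. The fingers move at their own pace and stop on an object; the grip force is fixed at half the most. Time passes only in rows, so rows that do not move let the fingers close, or fill a call up. It gives the time, the measured TCP pose, the force, the opening and the grip force at its end, in the units of the state.
- bot.get_obs(): the state, without advancing time (a new reading comes with each control period).
- bot.capture(name): name is "scene" or "top" or "wrist"; returns the picture (400x640x3 uint8, blue, green, red); there is no depth.
- bot.camera_params(name): a dict with "fovy" (degrees; the focal length in pixels is half the picture's height over the tangent of half this angle, whatever the lens; pixels are square), "cx", "cy" (the principal point, pixels), "camera_from_world" (4x4, takes a point from world to camera coordinates). Camera axes: x right, y down, z forward; pixel columns grow to the right and rows downward; lengths in mm; the calibration is good to about 2 mm. A picture is of the moment at which its call begins: read the wrist's pose just before it. camera_params takes no time and is no camera call; for the wrist camera it gives the pose at the moment of the call.
- bot.close_job(): hands the job in; it is judged then, once.
The state is a dict: "time": time; "joint_positions": joint angles; "dq": joint speeds; "tau": joint torques, N m; "tool_pos": TCP position; "tcp_rot": TCP orientation; "contact_force": force on the tool from outside, world axes, zero at the start; "moment": the same for the moment, N m; "grip_width": finger opening in mm; "finger_force": force on a finger pad.
Only numpy, scipy, OpenCV 4.12 (cv2) and the standard library are available. Lean on these libraries where they do the work, as an engineer would, in place of code of your own. Each camera call takes 0.05 s, during which the arm holds its last target. There are 200 camera calls.

### The job

Lift the domed lid off the olive chopper by its knob and set it down upright on the counter beside the machine, without dropping it. Then unscrew the winged cap in the middle of the bowl: its thread may be right- or left-handed, so find out by trying which way loosens it, and turn it until it is free before you lift it off. Finish still holding the cap up in the gripper, at least 6 cm higher than where it sat and touching nothing else, and leave the jars and the dish where they are.

Things in the scene. Friction and masses are not known exactly. Their poses are not given: they have to be found in the camera images.
- chopper: Olive chopper, fixed. Origin: bowl axis at counter level, z up. White plinth x -85 to 85, y -108 to 218 mm, 35 high; beside the bowl a white motor housing x -60 to 60, y 95 to 210, top at 105 mm. Steel bowl with a flat rim 164 mm across.
- rim (a point): Centre of the bowl's mouth, on its axis, level with the rim's top, 85 mm above the counter. The lid stands on this rim. Below the lid a 28 mm spindle, top 92 mm above the counter, carries the cap.
- lid: Loose domed aluminium lid, a drum open below, 144 mm across, 54 mm high, black knob on top. Stands over the cap; lift it straight up by 60 mm or more before moving sideways. 0.2 to 0.4 kg. Origin: centre of its lower rim, z up. Knob on the axis, 30 mm across, 62 to 90 mm above the origin, on a 20 mm neck from 54 mm up.
- cap: Grey plastic screw cap on the spindle, under the lid at first: round, 60 mm across, 28 mm high, with a straight upright wing on top to turn it by. Origin: centre of its lower rim, z up; 70 mm above the counter when on. Wing: 50 mm long along x, 12 mm thick along y, from 28 to 56 mm above the origin. 0.08 to 0.17 kg. Starts tight, its x within 0.1 rad of the chopper's x.
- wing (a point): Middle of the cap's wing, on its axis, 42 mm above its origin. Short coarse thread of unknown hand (varies): right-hand loosens anticlockwise from above, left-hand clockwise. Tightening way: hard stop within 0.25 rad. Loosening way: turns easily, is free to lift straight off from 0.95 to 1.7 rad off the chopper's x (1.3 is good), stops at about 1.9 rad; below 0.7 it is held fast.
- jar_a: Closed olive jar with a white cap, 72 mm in diameter, 115 mm high, standing on the counter; bystander. Origin: centre of its underside.
- jar_b: A second olive jar, the same as the first; bystander. Origin: centre of its underside.
- dish: Small white ceramic dish, 90 mm in diameter, 40 mm high; bystander. Origin: centre of its underside.
Not all that is in view belongs to the job. There is more than one size of the lid; the job needs the largest.

How it is judged:
By the outcome, as a careful person would: the job done as asked, in the order asked, and still so for the second after the job is handed in, while the arm keeps its last pose, push and grip.
It also fails if it takes over 64 s, if anything falls off the work surface, if the arm or the gripper's body presses on something with over 40 N, if the wrist force passes 120 N, or if a joint passes its speed limit or range.

## Working session

There is one attempt and no reset: what is moved stays moved. The work goes in short steps, Python scripts to look and compute and a shell command to move; the robot and the scene stay as the last step left them, time stands still between calls to the robot, and variables do not carry over. Pictures are saved under pics/ and viewed, at most 10 in all, crops included, and the job is handed in when it is done.

```bash
mkdir -p pics; python3 - <<'E'
from plant import bot
import cv2,numpy as np
o=bot.get_obs();print(o['time'],o['tool_pos'],o['tcp_rot'],o['grip_width'])
for n in("scene","top"):
    p=bot.camera_params(n);print(n,p['fovy'],p['cx'],p['cy'],np.round(p['camera_from_world'],3).tolist())
    cv2.imwrite(f"pics/{n}0.png",bot.capture(n))
E
```

```text
0.0 [179.70477158 492.83331237 219.02599529] [-3.14003925e+00 -2.11628048e-04  2.79181562e+00] 91.6548772831068
scene 54.09774805575943 321.2360805180773 199.862509680405 [[0.59, 0.807, 0.01, -336.1], [0.558, -0.399, -0.728, -237.529], [-0.583, 0.435, -0.686, 1640.432], [0.0, 0.0, 0.0, 1.0]]
top 56.844277531427366 314.5945100297688 200.11899504803148 [[0.006, -1.0, 0.025, -36.212], [-0.995, -0.008, -0.095, 579.864], [0.095, -0.024, -0.995, 1334.391], [0.0, 0.0, 0.0, 1.0]]
```

View pics/scene0.png

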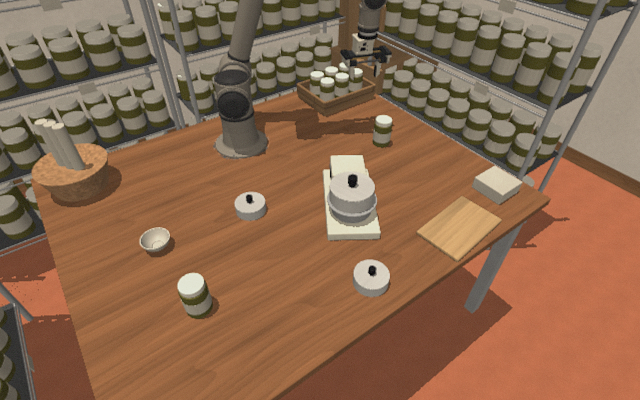

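View pics/top0.png

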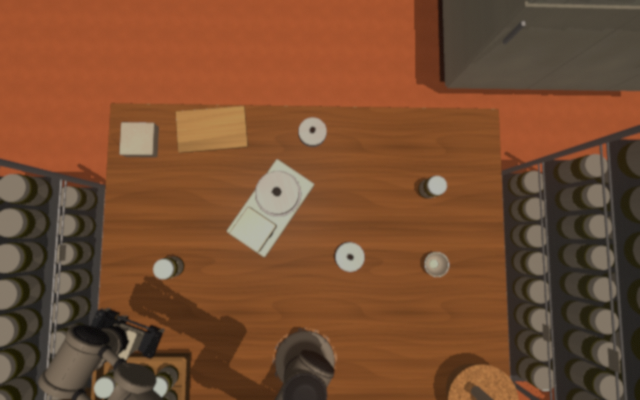

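The scene view shows the chopper with its knob near (353,181). In the top view the knob is at (277,191), spare lids are at (312,131) and (350,257), jars at (437,186) and (165,268), and the dish at (435,264). Next I measure them.

```bash
cat > h.py <<'E'
import numpy as np,cv2
from plant import bot
def cam(n):
    p=bot.camera_params(n);f=200/np.tan(np.radians(p['fovy']/2));M=np.array(p['camera_from_world'])
    return f,p['cx'],p['cy'],M
def ray(c,u,v):
    f,cx,cy,M=c;R=M[:3,:3];d=R.T@np.array([(u-cx)/f,(v-cy)/f,1]);return -R.T@M[:3,3],d
def plane(c,u,v,z):
    o,d=ray(c,u,v);return o+d*(z-o[2])/d[2]
def tri(r1,r2):
    A=np.stack([r1[1],-r2[1]],1);s=np.linalg.lstsq(A,r2[0]-r1[0],rcond=None)[0]
    a=r1[0]+s[0]*r1[1];b=r2[0]+s[1]*r2[1];return (a+b)/2,np.linalg.norm(a-b)
def proj(c,P):
    f,cx,cy,M=c;q=M[:3,:3]@np.asarray(P)+M[:3,3];return cx+f*q[0]/q[2],cy+f*q[1]/q[2]
def blob(m,box):
    x0,y0,x1,y1=box;w=np.zeros_like(m,np.uint8);w[y0:y1,x0:x1]=m[y0:y1,x0:x1]
    n,l,s,c=cv2.connectedComponentsWithStats(w);i=1+np.argmax(s[1:,4]);return c[i],s[i],l==i
E
python3 - <<'E'
from h import *
T,S=cam("top"),cam("scene")
t,s=cv2.imread("pics/top0.png"),cv2.imread("pics/scene0.png")
for nm,bt,bs in(("knob",(262,178,292,206),(340,170,366,190)),("lidA",(303,122,322,140),(362,262,382,278)),("lidB",(341,249,359,266),(240,193,258,205))):
    a=blob(t.max(2)<75,bt);b=blob(s.max(2)<60,bs);print(nm,a[0],a[1],b[0],b[1],tri(ray(T,*a[0]),ray(S,*b[0])))
# plinth outline in top view (white, low saturation)
hsv=cv2.cvtColor(t,cv2.COLOR_BGR2HSV);m=((hsv[...,1]<70)&(hsv[...,2]>100)).astype(np.uint8)
c,st,l=blob(m,(215,150,325,265))
pts=np.argwhere(l)[:,::-1].astype(float)
w=np.array([plane(T,*p,35)[:2] for p in pts]).astype(np.float32)
r=cv2.minAreaRect(w);print("plinth",st,r)
for nm,p,z in(("jar1",(437,186),115),("jar2",(163,269),115),("dish",(435,264),40),("board",(211,129),10),("lidA",(312,131),50),("lidB",(350,257),50),("block",(138,139),20)):print(nm,plane(T,*p,z).round())
big=lambda im,x0,y0,x1,y1:cv2.resize(im[y0:y1,x0:x1],None,fx=4,fy=4,interpolation=cv2.INTER_CUBIC)
cv2.imwrite("pics/c1.png",np.hstack([big(t,220,150,320,265),big(s,310,145,400,260)]))
E
```

```text
knob [276.33333333 191.22222222] [273 188   7   7  36] [351.94252874 180.3908046 ] [348 175   9  12  87] (array([595.81745488,  98.3056476 , 160.32539118]), np.float64(1.0154446195675135))
lidA [312.09090909 129.63636364] [311 128   3   4  11] [371.5        270.16666667] [369 266   6   9  48] (array([837.77267431, -20.80678309,  54.79948993]), np.float64(0.8014645552352679))
lidB [350.  256.5] [349 255   3   4  10] [248.86111111 198.52777778] [246 195   6   8  36] (array([ 376.18221307, -159.41211659,   55.53286731]), np.float64(1.1348218370872882))
plinth [ 227  160   87   97 4029] ((553.856689453125, 132.32809448242188), (174.27102661132812, 322.4801940917969), 56.430076599121094)
jar1 [ 625. -457.  115.]
jar2 [335. 478. 115.]
dish [ 350. -470.   40.]
board [848. 361.  10.]
lidA [834. -20.  50.]
lidB [ 374. -160.   50.]
block [804. 627.  20.]
```

View pics/c1.png

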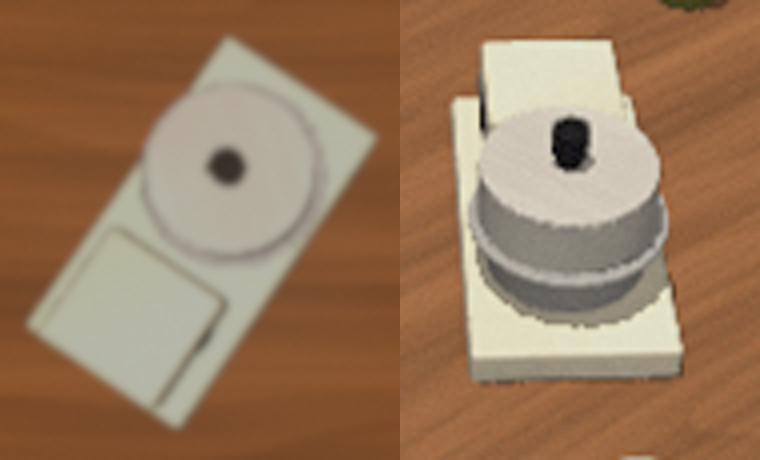

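Knob triangulates to (596,98,160), which fits the expected mid-height of 161. The plinth measures 174x322 against the real 170x326, and chopper yaw comes out at about 0.985. The path to the knob is clear, so I move above it.

```bash
python3 -m pendant '[[[0.95,-0.9,0],[0,0,-1],1],[[0.95,-0.9,0],[0,0,-1],1],[[0.95,-0.9,0],[0,0,-1],1],[[0.95,-0.9,0],[0,0,-1],1],[[0.95,-0.9,0],[0,0,-1],1],[[0.95,-0.9,0],[0,0,-1],1],[[0.95,-0.9,0],[0,0,-1],1],[[0.95,-0.9,0],[0,0,-1],1],[[0.95,-0.9,0],[0,0,-1],1],[[0.95,-0.9,0],[0,0,-1],1]]'
```

```text
time: 0.93
tool_pos: [465.8, 221.5, 219.5]
tcp_rot: [-3.141, 0.0, 1.586]
contact_force: [0.3, 1.0, 0.6]
grip_width: 91.9
finger_force: 0.0
```

```bash
python3 -m pendant '[[[0.87,-0.82,0],[0,0,-1],1],[[0.87,-0.82,0],[0,0,-1],1],[[0.87,-0.82,0],[0,0,-1],1],[[0.87,-0.82,0],[0,0,-1],1],[[0.87,-0.82,0],[0,0,-1],1],[[0,0,0],[0,0,0],1],[[0,0,0],[0,0,0],1],[[0,0,0],[0,0,0],1],[[0,0,0],[0,0,0],1],[[0,0,0],[0,0,0],1]]'
python3 - <<'E'
from h import *
C=cam("wrist");im=bot.capture("wrist");print(bot.get_obs()['tool_pos'],proj(C,(596,98,175)),proj(C,(596,98,139)))
for a in np.arange(0,6.3,1.57):
    u,v=proj(C,(596+72*np.cos(a),98+72*np.sin(a),139));cv2.circle(im,(int(u),int(v)),3,(0,0,255),-1)
    u,v=proj(C,(596+15*np.cos(a),98+15*np.sin(a),175));cv2.circle(im,(int(u),int(v)),2,(0,255,0),-1)
cv2.imwrite("pics/w1.png",im)
E
```

```text
time: 1.77
tool_pos: [594.6, 101.4, 220.0]
tcp_rot: [-3.141, -0.0, 0.994]
contact_force: [0.3, 0.6, 0.7]
grip_width: 91.7
finger_force: 0.0
[594.7469736  101.31561088 220.07351774] (np.float64(318.6189211805898), np.float64(217.19986116822008)) (np.float64(318.1755871285945), np.float64(204.30816411747844))
```

View pics/w1.png

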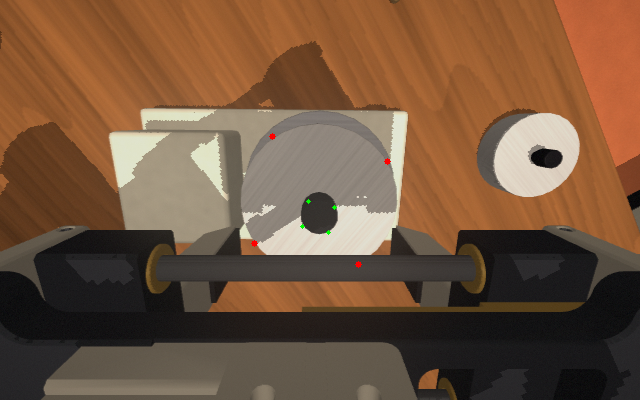

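The wrist view shows the knob at about (319,214) and the lid rim centred near (319,202), within 2 mm of the prediction. The plinth is square to the jaws. I descend and close on the knob.

```bash
python3 -m pendant '[[[0.05,-0.11,-0.4],[0,0,0],1],[[0,0,-0.5],[0,0,0],1],[[0,0,-0.5],[0,0,0],1],[[0,0,-0.4],[0,0,0],1],[[0,0,-0.13],[0,0,0],1],[[0,0,0],[0,0,0],0.2],[[0,0,0],[0,0,0],-0.4],[[0,0,0],[0,0,0],-1],[[0,0,0],[0,0,0],-1],[[0,0,0],[0,0,0],-1]]'
```

```text
time: 2.65
tool_pos: [597.3, 97.0, 162.6]
tcp_rot: [3.14, -0.001, 0.992]
contact_force: [0.3, -0.2, 0.4]
grip_width: 63.5
finger_force: 0.0
```

```bash
python3 -m pendant '[[[0,0,0],[0,0,0],-1],[[0,0,0],[0,0,0],-1],[[0,0,0],[0,0,0],-1],[[0,0,0],[0,0,0],-1],[[0,0,0],[0,0,0],-1],[[0,0,0],[0,0,0],-1],[[0,0,0],[0,0,0],-1],[[0,0,0],[0,0,0],-1],[[0,0,0],[0,0,0],-1],[[0,0,0],[0,0,0],-1]]'
```

```text
time: 3.48
tool_pos: [596.7, 97.0, 161.8]
tcp_rot: [-3.141, 0.0, 0.992]
contact_force: [-2.4, 0.6, 0.6]
grip_width: 28.9
finger_force: 30.0
```

```bash
python3 -m pendant '[[[0,0,0.1],[0,0,0],-1],[[0,0,0.2],[0,0,0],-1],[[0,0,0.3],[0,0,0],-1],[[0,0,0.4],[0,0,0],-1],[[0,0,0.5],[0,0,0],-1],[[0,0,0.5],[0,0,0],-1],[[0,0,0.5],[0,0,0],-1],[[0,0,0.4],[0,0,0],-1],[[0,0,0.2],[0,0,0],-1],[[0,0,0],[0,0,0],-1]]'
```

```text
time: 4.32
tool_pos: [597.7, 96.9, 256.9]
tcp_rot: [3.138, -0.002, 0.992]
contact_force: [1.2, 0.0, -3.1]
grip_width: 28.7
finger_force: 30.0
```

```bash
python3 -m pendant '[[[0,0.3,0],[0,0,0],-1],[[0,0.6,0],[0,0,0],-1],[[0,0.9,0],[0,0,0],-1],[[0,0.9,0],[0,0,0],-1],[[0,0.9,0],[0,0,0],-1],[[0,0.9,0],[0,0,0],-1],[[0,0.9,0],[0,0,0],-1],[[0,0.9,0],[0,0,0],-1],[[0,0.7,0],[0,0,0],-1],[[0,0.4,0],[0,0,0],-1]]'
python3 -m pendant '[[[0,0,0],[0,0,0],-1],[[0,0,-0.4],[0,0,0],-1],[[0,0,-0.7],[0,0,0],-1],[[0,0,-0.7],[0,0,0],-1],[[0,0,-0.7],[0,0,0],-1],[[0,0,-0.7],[0,0,0],-1],[[0,0,-0.7],[0,0,0],-1],[[0,0,-0.6],[0,0,0],-1],[[0,0,-0.4],[0,0,0],-1],[[0,0,0],[0,0,0],-1]]'
```

```text
time: 5.15
tool_pos: [595.7, 322.1, 253.1]
tcp_rot: [-3.139, 0.001, 0.994]
contact_force: [-0.2, -0.2, -3.3]
grip_width: 28.5
finger_force: 30.0
time: 5.98
tool_pos: [595.3, 317.3, 104.3]
tcp_rot: [-3.138, 0.006, 0.991]
contact_force: [-1.5, -0.7, -3.5]
grip_width: 28.6
finger_force: 30.0
```

```bash
python3 -m pendant '[[[0,0,-0.2],[0,0,0],-1],[[0,0,-0.2],[0,0,0],-1],[[0,0,-0.1],[0,0,0],-1],[[0,0,-0.1],[0,0,0],-1],[[0,0,-0.1],[0,0,0],-1],[[0,0,-0.06],[0,0,0],-1],[[0,0,-0.04],[0,0,0],-1],[[0,0,-0.03],[0,0,0],-1],[[0,0,0],[0,0,0],-1],[[0,0,0],[0,0,0],-1]]'
```

```text
time: 6.82
tool_pos: [597.0, 319.0, 83.0]
tcp_rot: [3.141, -0.0, 0.992]
contact_force: [0.2, 0.2, -4.1]
grip_width: 28.5
finger_force: 30.0
```

```bash
python3 -m pendant '[[[0,0,-0.02],[0,0,0],-1],[[0,0,0],[0,0,0],-1],[[0,0,-0.02],[0,0,0],-1],[[0,0,0],[0,0,0],-1],[[0,0,0],[0,0,0],-1],[[0,0,0],[0,0,0],-1],[[0,0,0],[0,0,0],-1],[[0,0,0],[0,0,0],-1],[[0,0,0],[0,0,0],-1],[[0,0,0],[0,0,0],-1]]'
```

```text
time: 7.65
tool_pos: [596.9, 319.0, 81.8]
tcp_rot: [3.141, -0.0, 0.992]
contact_force: [-0.1, 0.1, -3.2]
grip_width: 28.5
finger_force: 30.0
```

```bash
python3 -m pendant '[[[0,0,-0.03],[0,0,0],-1],[[0,0,-0.03],[0,0,0],-1],[[0,0,-0.03],[0,0,0],-1],[[0,0,-0.03],[0,0,0],-1],[[0,0,-0.03],[0,0,0],-1],[[0,0,0],[0,0,0],-1],[[0,0,0],[0,0,0],-1],[[0,0,0],[0,0,0],-1],[[0,0,0],[0,0,0],-1],[[0,0,0],[0,0,0],-1]]'
```

```text
time: 8.48
tool_pos: [596.9, 318.9, 77.3]
tcp_rot: [3.141, -0.0, 0.992]
contact_force: [0.5, -0.4, -3.1]
grip_width: 28.7
finger_force: 30.0
```

```bash
python3 -m pendant '[[[0,0,-0.02],[0,0,0],-1],[[0,0,-0.02],[0,0,0],-1],[[0,0,-0.02],[0,0,0],-1],[[0,0,0],[0,0,0],-1],[[0,0,0],[0,0,0],-1],[[0,0,0],[0,0,0],-1],[[0,0,0],[0,0,0],-1],[[0,0,0],[0,0,0],-1],[[0,0,0],[0,0,0],-1],[[0,0,0],[0,0,0],-1]]'
```

```text
time: 9.32
tool_pos: [597.1, 318.9, 76.8]
tcp_rot: [3.141, -0.001, 0.992]
contact_force: [-2.6, -2.0, 5.6]
grip_width: 28.5
finger_force: 30.0
```

The lid is standing on the counter: the vertical force flipped to +5.6 N. I release and rise.

```bash
python3 -m pendant '[[[0,0,0],[0,0,0],-0.2],[[0,0,0],[0,0,0],0.2],[[0,0,0],[0,0,0],0.3],[[0,0,0],[0,0,0],0.3],[[0,0,0.3],[0,0,0],0.3],[[0,0,0.6],[0,0,0],0.3],[[0,0,1],[0,0,0],0.3],[[0,0,1],[0,0,0],0.3],[[0,0,1],[0,0,0],0.3],[[0,0,0.7],[0,0,0],0.3]]'
python3 -m pendant '[[[0,-0.5,0.3],[0,0,0],0.3],[[0,-0.9,0],[0,0,0],0.3],[[0,-1,0],[0,0,0],0.3],[[0,-1,0],[0,0,0],0.3],[[0,-1,0],[0,0,0],0.3],[[0,-1,0],[0,0,0],0.3],[[0,-1,0],[0,0,0],0.3],[[0,-0.7,0],[0,0,0],0.3],[[0,-0.2,0],[0,0,0],0.3],[[0,0,0],[0,0,0],0.3]]'
python3 - <<'E'
from h import *
bot.get_obs();C=cam("wrist");im=bot.capture("wrist");o=bot.get_obs();print(o['tool_pos'],proj(C,(596,98,126)))
cv2.imwrite("pics/w2raw.png",im);s=bot.capture("scene");cv2.imwrite("pics/s2.png",s)
cv2.imwrite("pics/w2.png",np.vstack([im[90:340,100:500],cv2.resize(s[120:290,280:460],(400,330))]))
E
```

```text
time: 10.15
tool_pos: [597.6, 319.3, 217.5]
tcp_rot: [3.139, -0.004, 0.992]
contact_force: [-0.4, 0.2, 0.7]
grip_width: 59.6
finger_force: 0.0
time: 10.98
tool_pos: [596.5, 97.6, 222.0]
tcp_rot: [-3.141, 0.001, 0.989]
contact_force: [0.5, 0.1, 0.0]
grip_width: 60.2
finger_force: 0.0
[596.61256557  99.15653213 222.15124036] (np.float64(314.26147387071177), np.float64(197.68477412308698))
```

View pics/w2.png

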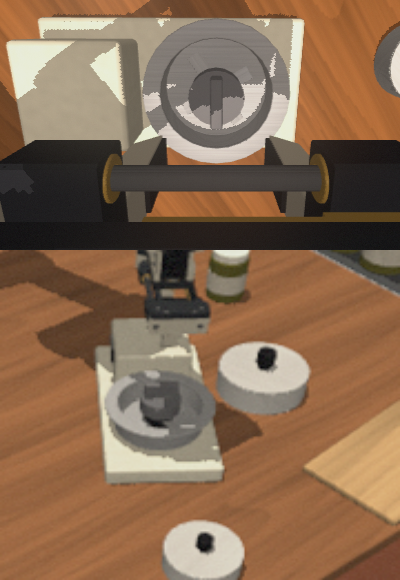

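The lid stands upright beside the machine. In the wrist crop the wing is near-vertical at about (216,103), in line with the tool's x axis and within 2 mm of centre. I descend to TCP 119 mm, which puts the fingertips at 102 and the cap top at 98, then close.

```bash
python3 -m pendant '[[[0,0,-0.3],[0,0,0],0.1],[[0,0,-0.6],[0,0,0],-0.1],[[0,0,-0.8],[0,0,0],-0.2],[[0,0,-0.8],[0,0,0],-0.2],[[0,0,-0.5],[0,0,0],-0.2],[[0,0,-0.3],[0,0,0],-0.2],[[0,0,-0.13],[0,0,0],-0.2],[[0,0,0],[0,0,0],-0.2],[[0,0,0],[0,0,0],-0.6],[[0,0,0],[0,0,0],-1]]'
python3 -m pendant '[[[0,0,0],[0,0,0],-1],[[0,0,0],[0,0,0],-1],[[0,0,0],[0,0,0],-1],[[0,0,0],[0,0,0],-1],[[0,0,0],[0,0,0],-1],[[0,0,0],[0,0,0],-1],[[0,0,0],[0,0,0],-1],[[0,0,0],[0,0,0],-1],[[0,0,0],[0,0,0],-1],[[0,0,0],[0,0,0],-1]]'
python3 -c "
from h import *;o=bot.get_obs();print(o['moment'],o['joint_positions'])"
```

```text
time: 11.92
tool_pos: [597.6, 100.2, 120.7]
tcp_rot: [3.14, -0.001, 0.992]
contact_force: [0.3, -0.3, -0.4]
grip_width: 27.7
finger_force: 0.0
time: 12.75
tool_pos: [596.9, 99.9, 119.5]
tcp_rot: [3.142, 0.0, 0.992]
contact_force: [0.1, 0.0, -0.9]
grip_width: 0.2
finger_force: 0.0
[-0.06293881  0.0707483  -0.00689274] [ 3.93310813e-02  5.76734981e-01  1.43062788e+00 -6.67534300e-05
  1.13421165e+00  6.18371400e-01]
```

The jaws closed on nothing, so I look before moving.

```bash
python3 - <<'E'
from h import *
C=cam("wrist");im=bot.capture("wrist");s=bot.capture("scene");t=bot.capture("top")
print(bot.get_obs()['tool_pos'],proj(C,(597,100,102)),proj(C,(597,100,126)))
cv2.imwrite("pics/w3raw.png",im)
cv2.imwrite("pics/w3.png",np.hstack([im[60:360,140:500],cv2.resize(s[150:235,310:400],None,fx=3.53,fy=3.53)[:300]]))
E
```

```text
[596.88466533  99.94638058 119.51327998] (np.float64(314.808840094312), np.float64(227.15656274151442)) (np.float64(314.7415637733532), np.float64(241.37148170226538))
```

View pics/w3.png

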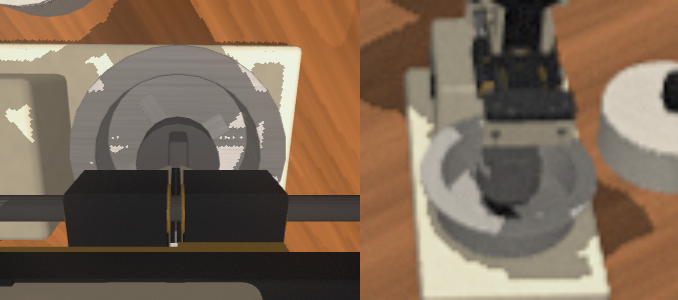

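```bash
python3 - <<'E'
from h import *
C=cam("wrist");M=C[3];print("cam pos",-M[:3,:3].T@M[:3,3],"f",C[0])
a=.989;ex=np.array([np.cos(a),np.sin(a),0]);ey=np.array([-np.sin(a),np.cos(a),0]);O=np.array([597,99,0.])
for nm,x,y,z in[("rim+x",82,0,85),("rim-y",0,-82,85),("rim+y",0,82,85)]+[(f"{k} dz{d}",x,y,z+d) for d in(0,-25) for k,x,y,z in(("cap+x",30,0,98),("cap+y",0,30,98),("cap-y",0,-30,98),("wingend top",25,6,126),("wingend top",25,-6,126),("wingend bot",25,0,98))]:
    print(nm,np.round(proj(C,O+ex*x+ey*y+[0,0,z]),1))
im=cv2.imread("pics/w3raw.png");cv2.imwrite("pics/c3.png",cv2.resize(im[150:240,240:400],None,fx=5,fy=5,interpolation=cv2.INTER_CUBIC))
E
```

```text
cam pos [635.64405483 158.61679071 284.18572049] f 280.28801414210255
rim+x [316.1 105.3]
rim-y [424.5 220.4]
rim+y [206.5 219.6]
cap+x dz0 [315.8 184.8]
cap+y dz0 [273.2 226.1]
cap-y dz0 [358.  226.4]
wingend top dz0 [305.6 203.3]
wingend top dz0 [326.  203.4]
wingend bot dz0 [315.7 191.9]
cap+x dz-25 [315.7 177.7]
cap+y dz-25 [277.7 214.8]
cap-y dz-25 [353.4 215.1]
wingend top dz-25 [306.8 193. ]
wingend top dz-25 [324.6 193. ]
wingend bot dz-25 [315.7 184.1]
```

View pics/c3.png

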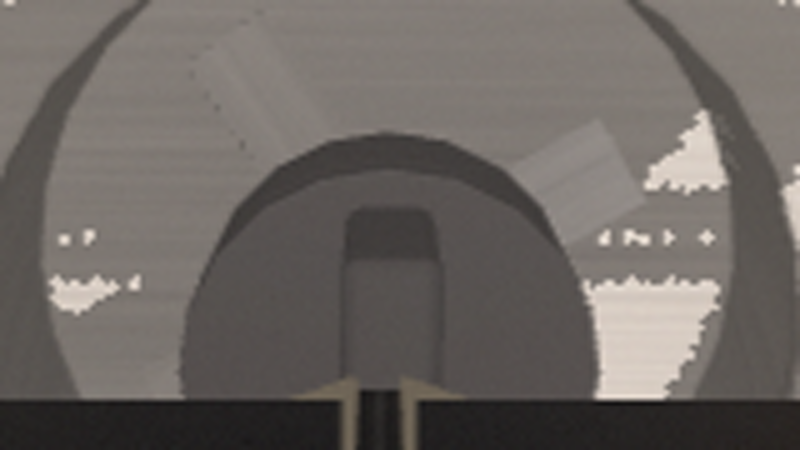

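```bash
python3 - <<'E'
from h import *
S=cam("scene");s=bot.capture("scene");k=8;x0,y0,x1,y1=325,140,375,212
b=cv2.resize(s[y0:y1,x0:x1],None,fx=k,fy=k,interpolation=cv2.INTER_CUBIC);c=b.copy()
a=.989;ex=np.array([np.cos(a),np.sin(a),0]);ey=np.array([-np.sin(a),np.cos(a),0]);O=np.array([597,99.5,0.])
for x,y,z,col in((0,0,102,(0,0,255)),(0,0,119,(0,255,0)),(0,0,168,(255,0,0)),(25,0,126,(0,255,255)),(-25,0,126,(0,255,255)),(25,0,98,(255,255,0)),(-25,0,98,(255,255,0)),(0,82,85,(255,0,255)),(0,-82,85,(255,0,255)),(82,0,85,(255,0,255)),(-82,0,85,(255,0,255))):
    u,v=proj(S,O+ex*x+ey*y+[0,0,z]);print((x,y,z),round(u,1),round(v,1));cv2.circle(c,(int((u-x0+.5)*k),int((v-y0+.5)*k)),5,col,-1)
cv2.imwrite("pics/s4.png",np.hstack([b,c]))
E
```

```text
(0, 0, 102) 351.5 194.2
(0, 0, 119) 351.8 190.3
(0, 0, 168) 352.8 178.6
(25, 0, 126) 359.7 188.4
(-25, 0, 126) 344.1 188.8
(25, 0, 98) 359.1 194.9
(-25, 0, 98) 343.7 195.3
(0, 82, 85) 348.6 181.6
(0, -82, 85) 353.9 216.0
(82, 0, 85) 376.1 197.4
(-82, 0, 85) 326.0 198.7
```

View pics/s4.png

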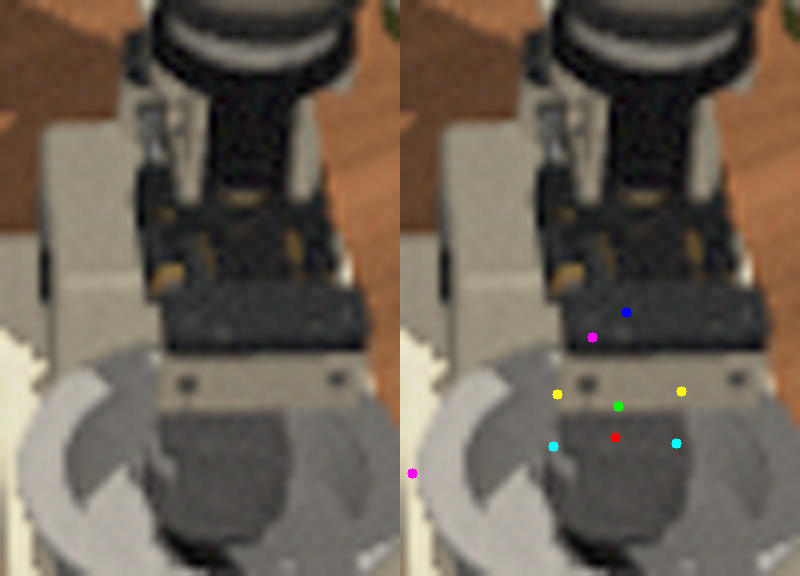

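The images put the wing's top edge and the cap where the spec says, but the fingertips appear to end just above the wing's top, higher than the nominal 17 mm ahead of the TCP. I'll open slightly, ease down 6 mm while watching the force, and close again.

```bash
python3 -m pendant '[[[0,0,0],[0,0,0],-0.2],[[0,0,0],[0,0,0],-0.2],[[0,0,0],[0,0,0],-0.2],[[0,0,0],[0,0,0],-0.2],[[0,0,-0.05],[0,0,0],-0.2],[[0,0,-0.05],[0,0,0],-0.2],[[0,0,-0.05],[0,0,0],-0.2],[[0,0,-0.05],[0,0,0],-0.2],[[0,0,0],[0,0,0],-0.2],[[0,0,0],[0,0,0],-0.2]]'
python3 - <<'E'
from h import *
im=bot.capture("wrist");cv2.imwrite("pics/w5.png",cv2.resize(im[140:290,220:410],None,fx=4,fy=4,interpolation=cv2.INTER_CUBIC))
C=cam("wrist");o=bot.get_obs();P=o['tool_pos'];a=.992;ex=np.array([np.cos(a),np.sin(a),0]);ey=np.array([-np.sin(a),np.cos(a),0])
for h in(-17,0,10):
  for x in(9.5,):
    print(h,[np.round((np.array(proj(C,P+ex*x+ey*y+[0,0,h]))-[220,140])*4) for y in(o['grip_width']/2,-o['grip_width']/2)])
E
```

```text
time: 13.78
tool_pos: [596.8, 99.9, 113.4]
tcp_rot: [-3.141, 0.0, 0.992]
contact_force: [-0.7, 0.3, 0.3]
grip_width: 36.7
finger_force: 0.0
-17 [array([271., 298.]), array([488., 298.])]
0 [array([261., 333.]), array([497., 333.])]
10 [array([253., 356.]), array([504., 357.])]
```

View pics/w5.png

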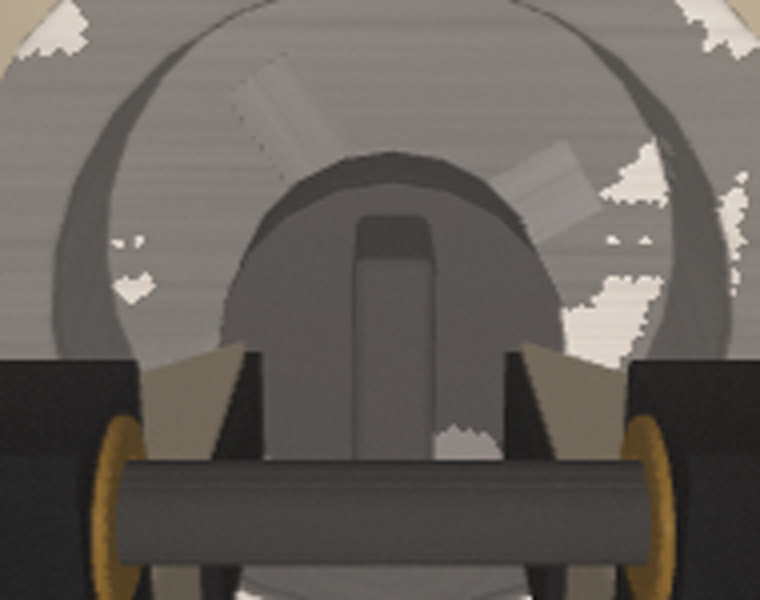

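In the image the pad tips sit about 6 mm above the reported TCP, roughly z 120, and the wing is about 2 mm to the -y side. I shift (+1.6,-1.1), go down 15 mm and close.

```bash
python3 -m pendant '[[[0.05,-0.035,-0.05],[0,0,0],-0.2],[[0,0,-0.07],[0,0,0],-0.2],[[0,0,-0.07],[0,0,0],-0.2],[[0,0,-0.07],[0,0,0],-0.2],[[0,0,-0.07],[0,0,0],-0.2],[[0,0,-0.07],[0,0,0],-0.2],[[0,0,-0.06],[0,0,0],-0.2],[[0,0,-0.03],[0,0,0],-0.2],[[0,0,0],[0,0,0],-0.2],[[0,0,0],[0,0,0],-0.2]]'

```

```text
time: 14.67
tool_pos: [598.4, 98.9, 98.8]
tcp_rot: [3.141, 0.0, 0.992]
contact_force: [-0.1, -0.3, 0.2]
grip_width: 36.5
finger_force: 0.0
```

```bash
python3 -m pendant '[[[0,0,0],[0,0,0],-1],[[0,0,0],[0,0,0],-1],[[0,0,0],[0,0,0],-1],[[0,0,0],[0,0,0],-1],[[0,0,0],[0,0,0],-1],[[0,0,0],[0,0,0],-1],[[0,0,0],[0,0,0],-1],[[0,0,0],[0,0,0],-1],[[0,0,0],[0,0,0],-1],[[0,0,0],[0,0,0],-1]]'; python3 -c "
from h import *;print(bot.get_obs()['moment'])"

```

```text
time: 15.5
tool_pos: [598.4, 98.9, 98.9]
tcp_rot: [3.141, -0.0, 0.992]
contact_force: [-1.1, 0.7, 1.1]
grip_width: 11.9
finger_force: 30.0
[-0.09331871  0.1851716  -0.04056268]
```

Wing gripped, 11.9 mm. I try a small anticlockwise turn.

```bash
python3 -m pendant '[[[0,0,0],[0,0,0.25],-1],[[0,0,0],[0,0,0.25],-1],[[0,0,0],[0,0,0.25],-1],[[0,0,0],[0,0,0.25],-1],[[0,0,0],[0,0,0.25],-1],[[0,0,0],[0,0,0.25],-1],[[0,0,0],[0,0,0.25],-1],[[0,0,0],[0,0,0.25],-1],[[0,0,0],[0,0,0],-1],[[0,0,0],[0,0,0],-1]]'; python3 -c "
from h import *;print(bot.get_obs()['moment'])"

```

```text
time: 16.33
tool_pos: [598.6, 98.7, 98.9]
tcp_rot: [3.141, 0.0, 1.231]
contact_force: [0.8, -1.1, 0.5]
grip_width: 11.7
finger_force: 30.0
[-0.18797389  0.03277848 -0.05296422]
```

```bash
python3 -m pendant '[[[0,0,0],[0,0,0.25],-1],[[0,0,0],[0,0,0.25],-1],[[0,0,0],[0,0,0.25],-1],[[0,0,0],[0,0,0.25],-1],[[0,0,0],[0,0,0.25],-1],[[0,0,0],[0,0,0.25],-1],[[0,0,0],[0,0,0.25],-1],[[0,0,0],[0,0,0.25],-1],[[0,0,0],[0,0,0],-1],[[0,0,0],[0,0,0],-1]]'; python3 -c "
from h import *;o=bot.get_obs();print(o['moment'],o['joint_positions'])"

```

```text
time: 17.17
tool_pos: [598.5, 98.8, 98.9]
tcp_rot: [3.141, 0.0, 1.47]
contact_force: [-0.6, -1.1, 0.6]
grip_width: 11.8
finger_force: 30.0
[-0.1662518  -0.01087867 -0.06284684] [ 3.74057300e-02  6.01228242e-01  1.44902580e+00 -8.80456920e-05
  1.09100734e+00  1.37973276e-01]
```

It turns easily well past 0.25 rad with no reaction moment, so anticlockwise loosens it. I continue to about 1.3 rad.

```bash
python3 -m pendant '[[[0,0,0],[0,0,0.5],-1],[[0,0,0],[0,0,0.75],-1],[[0,0,0],[0,0,0.75],-1],[[0,0,0],[0,0,0.75],-1],[[0,0,0],[0,0,0.75],-1],[[0,0,0],[0,0,0.75],-1],[[0,0,0],[0,0,0.75],-1],[[0,0,0],[0,0,0.75],-1],[[0,0,0],[0,0,0.75],-1],[[0,0,0],[0,0,0.4],-1]]'; python3 -c "
from h import *;o=bot.get_obs();print(o['moment'],o['joint_positions'])
cv2.imwrite('pics/w6.png',cv2.resize(bot.capture('wrist')[100:300,200:440],None,fx=3,fy=3))"

```

```text
time: 18.0
tool_pos: [598.6, 98.9, 98.9]
tcp_rot: [3.141, 0.0, 2.303]
contact_force: [1.4, -0.3, 1.0]
grip_width: 11.8
finger_force: 30.0
[-0.19182499 -0.07557436 -0.03089644] [ 3.74648687e-02  6.01245070e-01  1.44891485e+00  1.64990178e-04
  1.09085570e+00 -6.94755028e-01]
```

```bash
python3 -m pendant '[[[0,0,0],[0,0,0],-1],[[0,0,0.03],[0,0,0],-1],[[0,0,0.03],[0,0,0],-1],[[0,0,0.03],[0,0,0],-1],[[0,0,0.03],[0,0,0],-1],[[0,0,0],[0,0,0],-1],[[0,0,0],[0,0,0],-1],[[0,0,0],[0,0,0],-1],[[0,0,0],[0,0,0],-1],[[0,0,0],[0,0,0],-1]]'
```

```text
time: 18.88
tool_pos: [598.4, 98.9, 102.4]
tcp_rot: [-3.142, -0.0, 2.3]
contact_force: [-0.3, 0.1, -1.9]
grip_width: 12.1
finger_force: 30.0
```

It lifts free: −1.9 N is just the cap's weight. I raise it about 110 mm.

```bash
python3 -m pendant '[[[0,0,0.1],[0,0,0],-1],[[0,0,0.2],[0,0,0],-1],[[0,0,0.3],[0,0,0],-1],[[0,0,0.5],[0,0,0],-1],[[0,0,0.6],[0,0,0],-1],[[0,0,0.6],[0,0,0],-1],[[0,0,0.6],[0,0,0],-1],[[0,0,0.5],[0,0,0],-1],[[0,0,0.3],[0,0,0],-1],[[0,0,0.1],[0,0,0],-1]]'
python3 -m pendant '[[[0,0,0],[0,0,0],-1],[[0,0,0],[0,0,0],-1],[[0,0,0],[0,0,0],-1],[[0,0,0],[0,0,0],-1],[[0,0,0],[0,0,0],-1],[[0,0,0],[0,0,0],-1],[[0,0,0],[0,0,0],-1],[[0,0,0],[0,0,0],-1],[[0,0,0],[0,0,0],-1],[[0,0,0],[0,0,0],-1]]'
python3 - <<'E'
from h import *
w=bot.capture("wrist");s=bot.capture("scene")
cv2.imwrite("pics/f.png",np.hstack([cv2.resize(w,(400,250)),cv2.resize(s,(400,250))]) if 0 else np.vstack([cv2.resize(w[60:360,120:520],(480,360))[:290],cv2.resize(s[110:270,270:510],(480,320))[:310]]))
E
```

```text
time: 19.72
tool_pos: [599.2, 98.9, 219.0]
tcp_rot: [3.138, 0.003, 2.3]
contact_force: [0.1, 0.8, -1.7]
grip_width: 12.0
finger_force: 30.0
time: 20.55
tool_pos: [598.4, 98.9, 216.5]
tcp_rot: [3.141, 0.0, 2.3]
contact_force: [-0.5, 0.3, -0.8]
grip_width: 11.9
finger_force: 30.0
```

View pics/f.png

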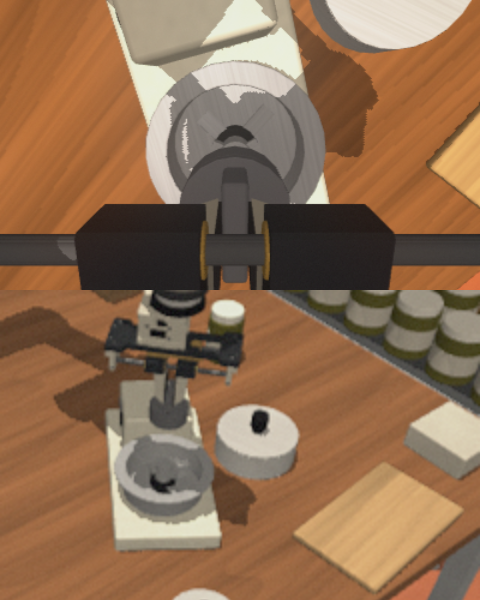

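The cap hangs in the jaws well clear of the bowl, the bare spindle shows beneath it, and the lid stands upright on the counter. I hand the job in.

```bash
python3 -c "
from plant import bot;print(bot.close_job())"
```

```text
the job is handed in; nothing more can be done
None
```

The lid stands upright on the counter beside the chopper, and the cap came off anticlockwise (right-hand thread) and is held about 118 mm above its seat; the jars and dish were left alone, and the job was handed in at about 21 s.

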